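# Set the dowel jig and hold its drill plate home

### The job

Get the dowel-drilling jig ready for boring the two rails that lie in it: turn its dial until the pointer stands on the long index mark, which brings the locating pin to the right place. Then fetch the plywood drill plate with the wooden grip, put it down between the jig's cheeks and slide it over the pin, which it hides, until it drops on, and press it down against its springs until it sits flat and fully home on the rails. Finish while still holding the plate down, as I shall drill through it, and leave the cup, the sanding block, the marking gauge and the tape roll where they are.

Things in the scene. Friction and masses are not known exactly. Their poses are not given: they have to be found in the camera images.
- jig: Dowel-drilling jig, screwed to the bench: plywood base 150 (x) x 260 (y) x 18 mm, origin at the centre of its underside, z up; 'jig frame' below is this one. The dial's housing (64 x 64 mm, top at z = 34 mm) is centred at x = -12, y = -90 mm; the bed for the plate is centred at x = 0, y = 50 mm.
- jig_bed (a point): Centre of the bed at the height of the tops of the two pale rails (jig frame 0, 50, 30 mm), where the plate's underside lies when home. Wooden cheeks at +x and -x, 130 mm long in y, leave a 96 mm gap for the plate's 90 mm; steel lead-ins flare up to 37 mm above this point. Four brass spring lifters at x +-19.5, y +-40 mm stand 6 mm above it; all four push up 6 N when out, 12 N when flush.
- dial (a joint): Dial angle in rad: 0 = pointer on the long index mark; grows counter-clockwise from above (range -0.25 to 1.4). Starts at 0.55 to 1.25. Stays where left; takes about 0.12 N m to turn. A rack moves the pin 12 mm per rad: pin y in the jig frame = 50 mm + 12 mm x angle, x = 0. Pushing the pin sideways with over 10 N turns it.
- index_mark (a point): Outer end of the long index mark: a small dark block on the jig's -x side of the dial's housing, in line with the long scale line. Short scale lines follow at every 0.25 rad.
- dial_grip (a point): Middle of the dial's black grip bar, on the upright dial axis, at jig frame z = 53.5 mm. The bar is 40 mm long (this point's x), 12 mm thick and 26 mm high, on a round skirt 45 mm across; its end with the white line (-x) is the pointer.
- pin_tip (a point): Top of the upright steel locating pin, at jig frame z = 48 mm; 10 mm in diameter, its last 6 mm tapering to 4 mm. Moves along the jig's y with the dial.
- plate_grip (a point): Centre of the dark wooden grip on the loose drill plate (about 0.25 kg): a block 60 (x) x 22 (y) x 32 mm high on the middle of the plate, its centre 36 mm above the plate's underside. The plate is plywood, 90 (x) x 110 (y) x 20 mm thick, with a small collared drill hole near each corner. In the jig its x goes along the jig's x; either way round. It starts flat on the bench.
- plate_socket (a point): Middle of the plate's underside: mouth of the 13 mm hole for the pin, 20 mm deep and closed above by the grip. Its z in the jig frame is 48 mm when the plate rides on the pin's top, 36 when it has dropped on and rests on the springs, 30 when fully home.
- cup: Bystander: turned wooden cup, 53 mm across, 60 mm high, origin at the centre of its foot.
- sanding_block: Bystander: cork sanding block, 112 x 123 x 35 mm over all, origin at the centre of its underside.
- marking_gauge: Bystander: beech marking gauge, 200 mm long, 67 mm high, origin at the centre of its underside.
- masking_roll: Bystander: roll of masking tape lying flat, 96 mm across, 25 mm high, origin at the centre of its underside.

How it is judged:
On the way, in this order (a step that is already met when the one before it is completed fails the run):
1. the dial's pointer stands on the long index mark while the plate is still away from the pin (value of joint dial between -0.09 and 0.09 rad and horizontal distance between plate_socket and pin_tip above 0.05 m), for 0.2 s.
2. the plate has dropped on the pin (horizontal distance between plate_socket and pin_tip below 0.004 m and z of plate_socket in the frame of jig below 0.039 m), for 0.1 s.
At the end, for the whole second after the job is handed in: Dial within 0.12 rad of the mark; plate on the pin (axes within 4 mm), along the jig within 0.09 rad, level within 0.035 rad, still, underside within 1.8 mm of the rails; the fingers still hold it there (over 2 N) against the springs, which would else lift it 6 mm (value of joint dial between -0.12 and 0.12 rad and horizontal distance between plate_socket and pin_tip below 0.004 m and z of plate_socket in the frame of jig below 0.0318 m and angle between plate_socket's own z axis and vertical below 0.035 rad and angle between the x axis of plate_socket and the x axis of jig, either way round below 0.09 rad and contact force between the fingers and plate above 2 N and linear speed of plate below 0.02 m/s); the arm keeps its last pose, push and grip.
It fails at once if the cup is moved more than 3 cm (distance of cup from where it was at the start of the episode above 0.03 m).
It fails at once if the sanding block is moved more than 3 cm (distance of sanding_block from where it was at the start of the episode above 0.03 m).
It fails at once if the marking gauge is moved more than 3 cm (distance of marking_gauge from where it was at the start of the episode above 0.03 m).
It fails at once if the tape roll is moved more than 3 cm (distance of masking_roll from where it was at the start of the episode above 0.03 m).
It also fails if it takes over 56 s, if anything falls off the work surface, if the arm or the gripper's body presses on something with over 40 N, if the wrist force passes 120 N, or if a joint passes its speed limit or range.

### The arm

A 7-joint arm with a two-finger parallel gripper is mounted at the origin on a cart in front of the work surface, level with it; the furniture and walls round the work are solid. World frame = base frame: x ahead of the robot, y to its left, z up, the work surface at z = 0. Lengths are in m, angles in rad, forces in N, time in s.
With the tool pointing down it reaches from about 0.4 to 0.9 m from the base axis. Payload 5.6 kg.
Tool frame: the origin (TCP) lies on the centre line of the jaws, within the pads' length; the fingertips stand finger_overhang ahead of it and the grasp point (between the pads) lies 3 mm ahead of it (finger_overhang is the distance from the TCP to the fingertips, in m); z points along the fingers, y is the line along which they close (so a half turn about z gives the same grasp; the last joint's range is limited). The gripper opens to 92 mm and grips with 3 to 60 N. Pads are 20 mm wide; open, the fingers measure 128 mm over their backs; the gripper's body (75 mm by 189 mm) begins 69 mm behind the grasp point.
Start: joints at [-0.043, 0.468, -0.012, 1.603, 0.006, 1.071, -0.056], TCP at [0.65, -0, 0.237] pointing down, gripper open.
Joint ranges: [-2.53, 2.53], [-0.31, 2.02], [-1.57, 1.55], [0.28, 2.44], [-1.29, 4.43], [0.15, 1.84], [-2.92, 2.92]. Speed limits (rad/s): [2.57, 2.57, 3.14, 3.14, 3.14, 3.14, 3.14].

### API

Orientations are given as a unit quaternion [x, y, z, w].
In Python, from station import state, snapshot, camera_model, finish_job, finger_overhang gives the robot as it stands.
- The arm moves only by the tool send_rows, never from a script. Its argument "plan" is a list that holds one entry, the list of rows, each a list of 5 numbers: the shift along the tool's x, y, z in mm, then the turn about the tool's z in degrees, then the closure, from -1 (fully open) to 1 (shut). In form: [[[x, y, z, twist, fingers], ...]]. A call has 1 to 8 rows; each row shifts and turns the commanded pose from where the row before left it, along the tool's axes as they then stand; what a row does not reach is not made up. A row lasts 1/10 s, in which the tool goes at most 50 mm and 8.59 degrees, less where a joint would pass 70% of its speed; a pose out of reach is approached as far as the arm can. A call with a gripper value outside its range is refused whole. The fingers move at their own pace and stop on an object; "grip_force" is the grip in N (left out, the last holds). Time passes only in rows, so rows that do not move let the fingers close. It gives the time, the measured TCP pose, the force, the opening and the grip force at its end, in the units of the state.
- state(): the state, without advancing time (a new reading comes with each control period).
- snapshot(name): name is "side" or "top" or "wrist"; returns (picture, depth): 480x640x3 uint8, red, green, blue; 480x640 float32, m along the optical axis (not along the pixel's ray), 0 where there is no reading.
- camera_model(name): a dict with "fovy" (degrees; the focal length in pixels is half the picture's height over the tangent of half this angle, whatever the lens; pixels are square), "cx", "cy" (the principal point, pixels), "k1" (the pictures are not rectified: a ray, as slopes to the right and down, at radius r is drawn at 1 + k1 r^2 times it, then the intrinsics apply), "position" and "attitude" of the camera in the world. Camera axes: x right, y down, z forward; pixel columns grow to the right and rows downward; lengths in m; the calibration is good to about 2 mm. A picture is of the moment at which its call begins: read the wrist's pose just before it. camera_model takes no time and is no camera call; for the wrist camera it gives the pose at the moment of the call.
- finish_job(): hands the job in; it is judged then, once.
The state is a dict: "time": time; "joints": joint angles; "qvel": joint speeds; "effort": joint torques, N m; "eef_pos": TCP position; "eef_rot": TCP orientation; "ft_force": force on the tool from outside, world axes, zero at the start; "wrist_torque": the same for the moment, N m; "opening": opening from 0.0 (shut) to 1.0 (fully open); "grasp_force": force on a finger pad.
Only numpy, scipy, OpenCV 4.12 (cv2) and the standard library are available. Lean on these libraries where they do the work, as an engineer would, in place of code of your own. Each camera call takes 0.05 s, during which the arm holds its last target. There are 200 camera calls.

## Working session

There is one attempt and no reset: what is moved stays moved. The work goes in short steps, Python scripts to look and compute and a tool call to move; the robot and the scene stay as the last step left them, time stands still between calls to the robot, and variables do not carry over. Pictures are saved under pics/ and viewed, at most 10 in all, crops included, and the job is handed in when it is done.

Besides the shell and the picture viewer there is one more tool, called after "Request:" as name(argument=value, ...) on one line, values as JSON. send_rows: Moves the arm, as the interface text tells. Its arguments: {"type":"object","properties":{"plan":{"type":"array"},"grip_force":{"type":"number"}},"required":["plan"]}

```bash
ls; mkdir -p pics
cat > h.py <<'E'
import numpy as np, cv2
from scipy.spatial.transform import Rotation as R
from station import *
def cam(n):
    m=camera_model(n); f=240/np.tan(np.radians(m['fovy'])/2)
    a=np.array(m['attitude']); Rm=a if a.shape==(3,3) else R.from_quat(a).as_matrix()
    return m,f,Rm,np.array(m['position'])
def rays(m,f,px):
    px=np.asarray(px,float).reshape(-1,2)
    d=(px-[m['cx'],m['cy']])/f; s=d.copy()
    for _ in range(20): s=d/(1+m['k1']*(s**2).sum(1,keepdims=True))
    return np.c_[s,np.ones(len(s))]
def cloud(c,depth):
    m,f,Rm,p=c; v,u=np.mgrid[:480,:640]
    r=rays(m,f,np.c_[u.ravel(),v.ravel()])
    P=(r*depth.reshape(-1,1))@Rm.T+p; P[depth.ravel()==0]=np.nan
    return P.reshape(480,640,3)
def onz(c,px,z):
    m,f,Rm,p=c; d=rays(m,f,px)@Rm.T
    return p+d*((z-p[2])/d[:,2])[:,None]
E
python3 - <<'E'
from h import *
s=state();print(s, finger_overhang if not callable(finger_overhang) else finger_overhang())
for n in('top','side'):
    c=cam(n);print(c[0]); im,d=snapshot(n); np.savez(n+'.npz',im=im,d=d,P=cloud(c,d)); cv2.imwrite(f'pics/{n}.png',im[:,:,::-1])
E
```

```text
pics
{'time': 0.0, 'joints': array([-0.04300031,  0.46835812, -0.01162051,  1.60364944,  0.00599343,
        1.07139185, -0.05630212]), 'qvel': array([ 0.00210738,  0.00194563,  0.00071286,  0.00099096,  0.00234856,
        0.00128086, -0.00060107]), 'effort': array([-3.39112758e-04, -5.20573139e+01, -1.31628491e-02, -2.43752271e+01,
       -5.67366311e-02,  1.73054746e-02,  1.50106093e-04]), 'eef_pos': array([ 6.49441338e-01, -5.56409139e-05,  2.35641999e-01]), 'eef_rot': array([ 7.07125242e-01,  7.07087765e-01, -6.64310494e-04, -5.86291253e-04]), 'ft_force': array([ 0.08276389, -0.00063527,  0.15746214]), 'wrist_torque': array([-0.00212552,  0.01175414,  0.04557918]), 'grasp_force': 0.0, 'opening': 0.9984479865248976} 0.022
{'fovy': 42.048352378054325, 'cx': 321.91525217259306, 'cy': 239.36426167526184, 'k1': -0.18813050803417192, 'position': array([0.20730391, 0.05033214, 1.59895009]), 'attitude': array([ 0.71022687, -0.6972604 ,  0.07001716, -0.06710675])}
{'fovy': 44.5132719714553, 'cx': 324.45181475759097, 'cy': 247.58133826638326, 'k1': -0.16165633685472428, 'position': array([0.49314278, 1.32686868, 0.61863461]), 'attitude': array([ 0.00215127,  0.83293355, -0.55334435, -0.00520608])}
```

View pics/top.png

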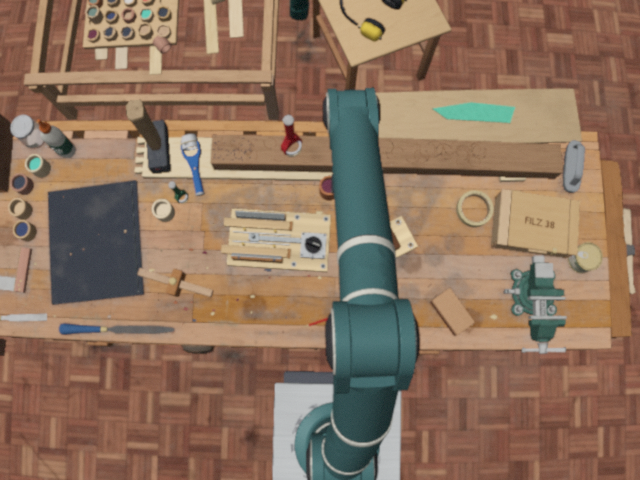

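View pics/side.png

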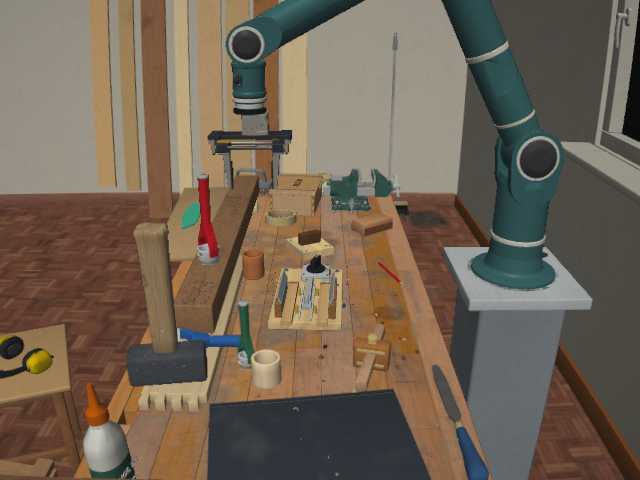

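The top view shows the jig at about (278,240) with its dial at (314,244). The plate is half hidden by the arm at (400,236), the gauge is at (175,282) and the tape at (475,208). The side view shows the plate and grip at (310,240) and the dial at (316,265). I'll get coarse positions next.

Run:
```python
from h import *
c=cam('top');P=np.load('top.npz')['P']
for n,px,z in (('dial',(314,244),.06),('jig',(278,240),.018),('c',(230,210),.018),('c',(329,212),.018),('c',(327,270),.018),('c',(227,266),.018),('pl',(405,218),.02),('pl',(415,240),.02)):
    print(n,onz(c,px,z).round(3),P[px[1],px[0]].round(3))
c=cam('side');P=np.load('side.npz')['P']
for n,px in (('grip',(309,236)),('platecorner',(288,241)),('plate',(312,254)),('plate',(333,243)),('dial',(316,262))): print(n,P[px[1],px[0]].round(3))
c=cam('wrist');print(c[3],c[2].round(2),state()['eef_pos'],c[0])
im,d=snapshot('wrist');cv2.imwrite('pics/w0.png',im[:,:,::-1])
```

```text
dial [[0.498 0.066 0.06 ]] [0.497 0.066 0.065]
jig [[0.515 0.16  0.018]] [0.513 0.159 0.026]
c [[0.592 0.288 0.018]] [ 0.599  0.292 -0.009]
c [[0.591 0.029 0.018]] [0.594 0.029 0.006]
c [[0.439 0.032 0.018]] [ 0.442  0.032 -0.005]
c [[0.444 0.289 0.018]] [0.447 0.292 0.001]
pl [[ 0.579 -0.169  0.02 ]] [ 0.581 -0.17   0.01 ]
pl [[ 0.521 -0.194  0.02 ]] [ 0.525 -0.198 -0.   ]
grip [ 0.517 -0.117  0.045]
platecorner [ 0.574 -0.136  0.023]
plate [ 0.509 -0.068  0.014]
plate [ 0.452 -0.176  0.   ]
dial [nan nan nan]
[0.64882936 0.07120931 0.38411539] [[ 1.    0.   -0.  ]
 [-0.   -0.97 -0.25]
 [-0.    0.25 -0.97]] [ 6.49560663e-01 -8.18869042e-05  2.35755894e-01] {'fovy': 69.59680402114394, 'cx': 321.3439866696223, 'cy': 238.9658364726747, 'k1': -0.0018117715656529563, 'position': array([0.64882936, 0.07120931, 0.38411539]), 'attitude': array([ 9.91893320e-01, -6.97040914e-06, -6.42007811e-04,  1.27071751e-01])}
```

View pics/w0.png

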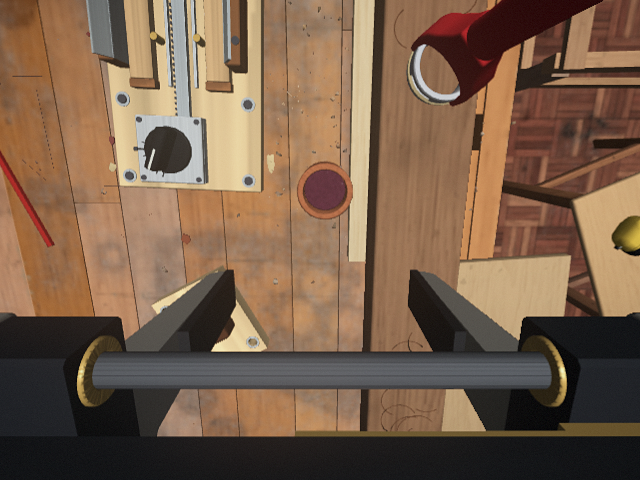

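The wrist view shows the dial at (167,148) with its white pointer towards (150,158), the brown cup at (325,190), and part of the plate at (215,310). I'll move so that the dial and plate can both be seen.

Request:
send_rows(plan=[[[-10,-28,0,0,-1],[-10,-28,0,0,-1],[-10,-28,0,0,-1],[-10,-28,0,0,-1],[-10,-28,0,0,-1],[0,0,0,0,-1]]])

```text
time: 0.75
eef_pos: [0.5068, -0.0517, 0.2365]
eef_rot: [0.708, 0.706, -0.001, -0.001]
ft_force: [0.1, -0.8, 0.8]
opening: 1.001
grasp_force: 0.0
```

Run:
```python
from h import *
s=state();print(s['time'],s['eef_pos'],s['qvel'].round(3))
c=cam('wrist');im,d=snapshot('wrist');cv2.imwrite('pics/w1.png',im[:,:,::-1]);np.savez('w1.npz',im=im,d=d,P=cloud(c,d))
import pickle;pickle.dump(c,open('w1.pkl','wb'))
```

```text
0.75 [ 0.50680369 -0.05168434  0.23646091] [-0.019  0.043 -0.02  -0.08  -0.011 -0.019 -0.017]
```

View pics/w1.png

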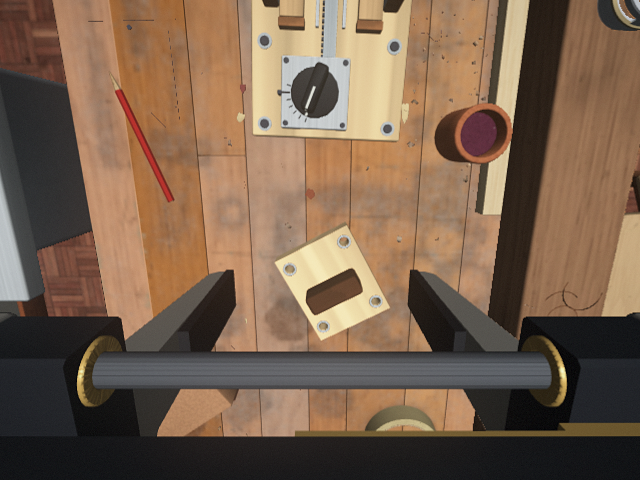

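The dial is at (315,90) with the index mark at its left (283,92). The plate's corners are near (275,264), (348,225), (389,307) and (323,340). I'll zoom in on both.

Run:
```python
from h import *
im=np.load('w1.npz')['im'][:,:,::-1]
a=cv2.resize(im[45:145,245:345],None,fx=4,fy=4,interpolation=cv2.INTER_CUBIC)
b=cv2.resize(im[220:345,268:393],(400,400),interpolation=cv2.INTER_CUBIC)
cv2.imwrite('pics/z1.png',np.hstack([a,b]))
```

```text
(no output)
```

View pics/z1.png

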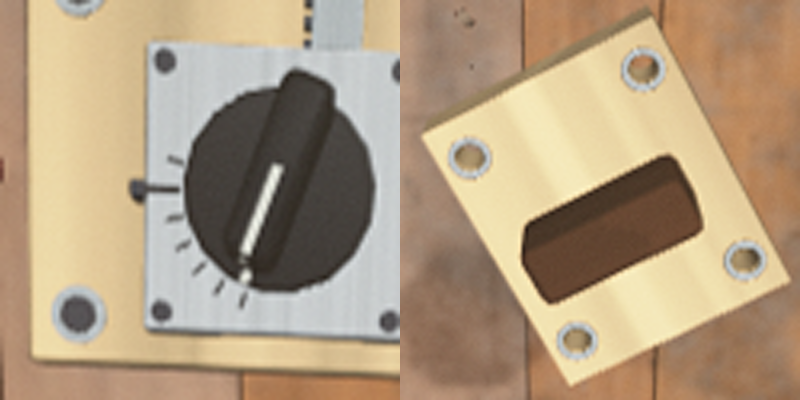

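Run:
```python
from h import *
import pickle
c=pickle.load(open('w1.pkl','rb'))
A=lambda *p:(np.array(p,float)+.5)/4-.5+[245,45]
B=lambda *p:(np.array(p,float)-[400,0]+.5)/3.2-.5+[268,220]
ang=lambda v:np.degrees(np.arctan2(v[1],v[0]))
pc=onz(c,B((422,133),(650,12),(790,282),(570,383)),.02)
print('plate',pc.round(4).tolist(),pc.mean(0),[np.linalg.norm(pc[i]-pc[i-1]).round(4) for i in range(4)])
print([ang(pc[i]-pc[i-1]) for i in range(4)])
co=onz(c,B((470,158),(643,70),(745,260),(577,341)),.022);print('collar',co.mean(0))
hs=onz(c,np.vstack([A((150,45),(148,327)),[[350.5,57.5],[347.5,129.5]]]),.034);print('hous',hs.round(4).tolist())
sc=onz(c,[[265,41],[394,47],[388,128],[264,124]],.02);print('screws',sc.round(4).tolist(),ang(sc[1]-sc[0]),ang(sc[2]-sc[3]),ang(sc[1]-sc[2]),ang(sc[0]-sc[3]))
p=onz(c,A((277,168),(247,252)),.0665);print('ptr',p,ang(p[1]-p[0]))
mk=onz(c,A((180,190),(150,189),(138,190)),.034);print('mark',mk)
sk=onz(c,A((244,275)),.0405);print('skirt',sk)
sc=onz(c,A((275,190)),.0405);print('skirtc?',sc)
top=onz(c,A((308,72),(245,265)),.0665);print(top,top.mean(0))
t=np.load('top.npz');s=cam('top')
P=np.load('w1.npz')['P'];
for q in ((315,90),(320,100),(293,63),(334,290),(300,262),(262,90),(320,180)):print(q,P[q[1],q[0]].round(4))
```

```text
plate [[0.4534, -0.101, 0.02], [0.5318, -0.0583, 0.02], [0.5837, -0.1576, 0.02], [0.5044, -0.1981, 0.02]] [ 0.5183316  -0.12875638  0.02      ] [np.float64(0.1098), np.float64(0.0894), np.float64(0.1121), np.float64(0.089)]
[np.float64(117.72526085266207), np.float64(28.557703269938877), np.float64(-62.43600210797608), np.float64(-152.93427204296952)]
collar [ 0.51837749 -0.12885745  0.022     ]
hous [[0.4698, 0.1028, 0.034], [0.4673, 0.0408, 0.034], [0.5329, 0.1012, 0.034], [0.5311, 0.0377, 0.034]]
screws [[0.4524, 0.119, 0.02], [0.5752, 0.1135, 0.02], [0.5729, 0.0398, 0.02], [0.4481, 0.044, 0.02]] -2.5893617124907533 -1.926914575897404 88.16646848403283 86.72781532095625
ptr [[0.49955022 0.07112996 0.0665    ]
 [0.49290981 0.05427041 0.0665    ]] -111.4978333588156
mark [[0.4758835  0.07163597 0.034     ]
 [0.4687983  0.07187896 0.034     ]
 [0.46595437 0.07166829 0.034     ]]
skirt [[0.49103113 0.0520078  0.0405    ]]
skirtc? [[0.49848692 0.07060293 0.0405    ]]
[[0.50622133 0.08982576 0.0665    ]
 [0.49243901 0.05161607 0.0665    ]] [0.49933017 0.07072091 0.0665    ]
(315, 90) [0.5005 0.0681 0.0686]
(320, 100) [0.5046 0.0635 0.0422]
(293, 63) [0.4797 0.0966 0.0349]
(334, 290) [ 0.5185 -0.1217  0.0524]
(300, 262) [ 0.4816 -0.1022  0.0193]
(262, 90) [0.4473 0.076  0.0183]
(320, 180) [ 0.5041 -0.0135  0.0008]
```

Request:
send_rows(plan=[[[30,-1.5,0,0,-1],[30,-1.5,0,0,-1],[30,-1.5,0,0,-1],[30,-1.5,0,0,-1],[0,0,25,7,-1],[0,0,25,7,-1],[0,0,20,6.5,-1],[0,0,0,0,-1]]])

```text
time: 1.6
eef_pos: [0.503, 0.0705, 0.164]
eef_rot: [0.821, 0.57, -0.002, -0.001]
ft_force: [0.0, 0.2, 0.5]
opening: 0.998
grasp_force: 0.0
```

Run:
```python
from h import *
s=state();print(s['time'],s['eef_pos'],s['joints'].round(3),s['qvel'].round(3),R.from_quat(s['eef_rot']).as_matrix().round(4).tolist())
```

```text
1.6 [0.50298299 0.07051334 0.16403745] [-0.184  0.328 -0.025  2.007  0.011  0.812 -0.572] [ 0.016 -0.042 -0.015 -0.038  0.006  0.037  0.097] [[0.3495, 0.9369, -0.0049], [0.9369, -0.3495, -0.0009], [-0.0026, -0.0042, -1.0]]
```

Request:
send_rows(plan=[[[-1,-3,25,0,-1],[0,0,25,0,-1],[0,0,25,0,-1],[0,0,12,0,-1],[0,0,9,0,-0.3],[0,0,0,0,0.2]]])

```text
time: 2.2
eef_pos: [0.5011, 0.0702, 0.0703]
eef_rot: [0.821, 0.57, -0.0, -0.0]
ft_force: [-1.0, 0.2, -0.3]
opening: 0.846
grasp_force: 0.0
```

Request:
send_rows(plan=[[[0,0,0,0,0.6],[0,0,0,0,1],[0,0,0,0,1],[0,0,0,0,1],[0,0,0,0,1],[0,0,0,0,1]]], grip_force=35)

```text
time: 2.8
eef_pos: [0.5009, 0.0701, 0.0708]
eef_rot: [0.822, 0.57, 0.0, 0.0]
ft_force: [0.1, 0.6, -0.5]
opening: 0.323
grasp_force: 0.0
```

Request:
send_rows(plan=[[[0,0,2,0,1],[0,0,1,0,1],[0,0,0,0,1],[0,0,0,0,1],[0,0,0,0,1]]])

```text
time: 3.3
eef_pos: [0.5002, 0.0702, 0.0673]
eef_rot: [0.822, 0.57, -0.001, -0.0]
ft_force: [-2.3, 1.5, 0.3]
opening: 0.127
grasp_force: 34.9
```

Request:
send_rows(plan=[[[0,0,0,7.5,1],[0,0,0,7.5,1],[0,0,0,7.5,1],[0,0,0,7.5,1],[0,0,0,7.5,1],[0,0,0,7.5,1],[0,0,0,7.5,1],[0,0,0,7.5,1]]])

```text
time: 4.1
eef_pos: [0.5004, 0.0699, 0.0673]
eef_rot: [0.997, 0.081, -0.0, 0.0]
ft_force: [-2.0, -0.3, -1.8]
opening: 0.132
grasp_force: 35.0
```

Request:
send_rows(plan=[[[0,0,0,5.5,1],[0,0,0,5.5,1],[0,0,0,0,1],[0,0,0,0,1]]])

```text
time: 4.5
eef_pos: [0.5004, 0.0699, 0.0673]
eef_rot: [1.0, -0.012, -0.0, 0.0]
ft_force: [-1.0, -0.0, -2.6]
opening: 0.128
grasp_force: 34.9
```

Run:
```python
from h import *
s=state();y=R.from_quat(s['eef_rot']).as_matrix()[:,1];print(s['time'],s['wrist_torque'],np.degrees(np.arctan2(y[1],y[0])),y)
```

```text
4.5 [ 0.01453772  0.5558511  -0.09051394] -91.38490035318311 [-2.41687142e-02 -9.99707763e-01  5.12493101e-04]
```

Request:
send_rows(plan=[[[0,0,0,0,0.2],[0,0,0,0,0.2],[0,0,0,0,0.2],[0,0,0,0,0.2],[0,0,-20,0,0.2],[0,0,-40,0,-0.2],[0,0,-45,0,-1],[0,0,-45,0,-1]]])

```text
time: 5.3
eef_pos: [0.5006, 0.0699, 0.2191]
eef_rot: [1.0, -0.013, -0.0, 0.0]
ft_force: [-0.4, 0.4, 0.5]
opening: 0.636
grasp_force: 0.0
```

Request:
send_rows(plan=[[[-10,0,-40,0,-1],[-20,0,0,0,-1],[-10,0,0,0,-1],[0,0,0,0,-1],[0,0,0,0,-1]]])

```text
time: 5.8
eef_pos: [0.4608, 0.0711, 0.257]
eef_rot: [1.0, -0.013, -0.0, 0.0]
ft_force: [0.0, -0.1, 0.2]
opening: 1.0
grasp_force: 0.0
```

Run:
```python
from h import *
import pickle
s=state();print(s['time'],s['eef_pos'],s['joints'].round(3))
c=cam('wrist');im,d=snapshot('wrist');np.savez('w2.npz',im=im,d=d,P=cloud(c,d))
pickle.dump(c,open('w2.pkl','wb'))
cv2.imwrite('pics/w2.png',cv2.resize(im[:,:,::-1],(800,600),interpolation=cv2.INTER_CUBIC))
```

```text
5.8 [0.46082465 0.07108308 0.25697152] [-0.576  0.124  0.383  2.034 -0.055  0.994 -1.762]
```

View pics/w2.png

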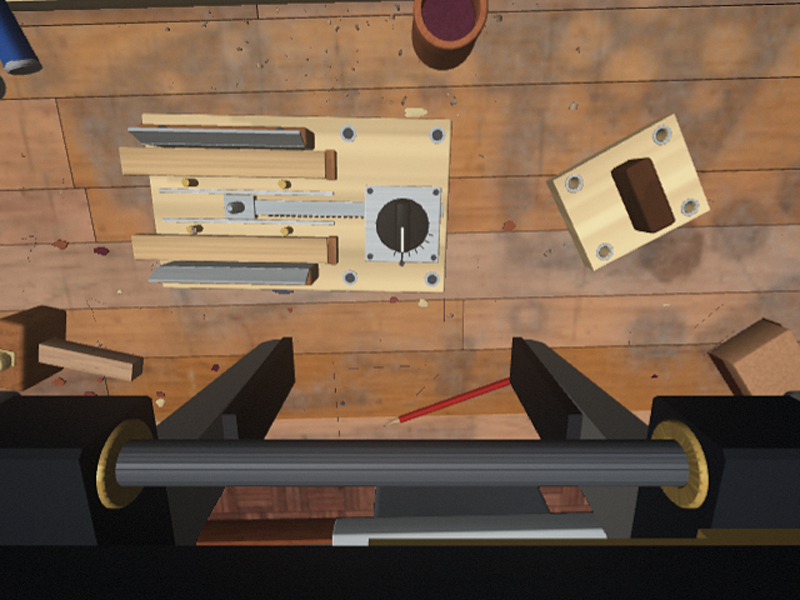

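The pointer at (402,240) now lines up with the index mark at (402,263), and the pin can be seen at (237,208). I'll zoom in to measure them.

Run:
```python
from h import *
im=np.load('w2.npz')['im'][:,:,::-1]
cv2.imwrite('pics/z2.png',cv2.resize(im[85:240,95:361],(798,465),interpolation=cv2.INTER_CUBIC))
```

```text
(no output)
```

View pics/z2.png

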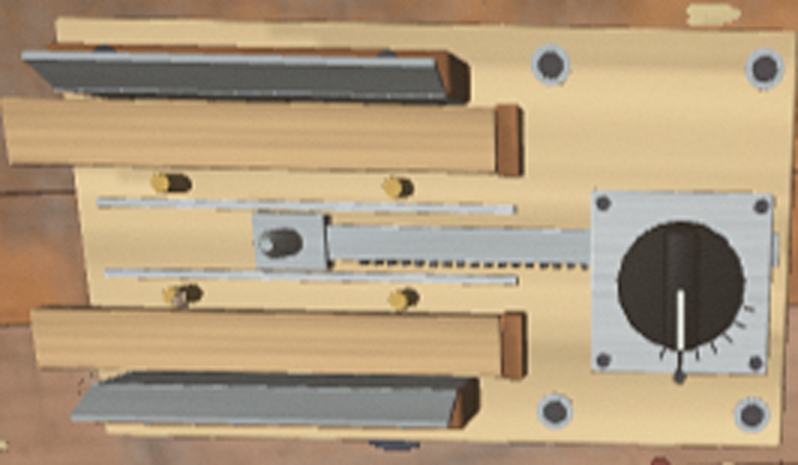

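Run:
```python
from h import *
import pickle
c=pickle.load(open('w2.pkl','rb'))
A=lambda *p:(np.array(p,float)+.5)/3-.5+[95,85]
ang=lambda v:np.degrees(np.arctan2(v[1],v[0]))
L=onz(c,A((161,183),(394,185),(176,298),(398,300)),.036);print('lift',L.round(4).tolist(),L.mean(0))
print(ang(L[0]-L[1]),ang(L[2]-L[3]),ang(L[0]-L[2]),ang(L[1]-L[3]))
pin=onz(c,A((266,244)),.048);print('pin',pin)
H=onz(c,A((603,203),(761,206),(603,360),(755,362)),.035);print('hous',H.round(4).tolist(),H.mean(0),ang(H[0]-H[1]),ang(H[0]-H[2]))
S=onz(c,A((551,65),(764,69),(555,411),(752,415)),.02);print('screws',S.round(4).tolist(),S.mean(0),ang(S[0]-S[2]),ang(S[0]-S[1]),ang(S[2]-S[3]),ang(S[1]-S[3]))
p=onz(c,A((682,292),(680,347)),.0665);print('ptr',p,ang(p[1]-p[0]))
i=onz(c,A((680,376)),.036);print('idx',i)
print('bed-housing axis',ang((L.mean(0)-H.mean(0))[:2]), np.linalg.norm((L.mean(0)-H.mean(0))[:2]), 'expect 0.1405, axis', 90+np.degrees(-12/140)*1)
B=lambda *p:np.array(p,float)/1.25
g=onz(c,B((574,183),(662,134),(690,207),(605,251)),.022);print('collars',g.mean(0),g.round(4).tolist(),[ang(g[k]-g[k-1]) for k in range(4)])
```

```text
lift [[0.5385, 0.2485, 0.036], [0.5357, 0.1683, 0.036], [0.4992, 0.2492, 0.036], [0.4964, 0.1707, 0.036]] [0.51742515 0.20917205 0.036     ]
88.00723224953232 87.98365146458113 -1.0132529682164368 -3.4342013161076097
pin [[0.51744578 0.21021959 0.048     ]]
hous [[0.5278, 0.0967, 0.035], [0.5253, 0.0419, 0.035], [0.473, 0.0991, 0.035], [0.4708, 0.0444, 0.035]] [0.49921611 0.07053135 0.035     ] 87.44851828904999 -2.574493492424042
screws [[0.5749, 0.1138, 0.02], [0.5716, 0.0394, 0.02], [0.4516, 0.1194, 0.02], [0.4481, 0.0447, 0.02]] [0.51153763 0.07934817 0.02      ] -2.5962204268685283 87.48508870896636 87.32597884811543 -2.4349581934154707
ptr [[0.49941699 0.07002317 0.0665    ]
 [0.48153708 0.07113878 0.0665    ]] 176.4297003899212
idx [[0.4665834  0.07155653 0.036     ]]
bed-housing axis 82.5176103856377 0.1398313767784848 expect 0.1405, axis 85.08893318459295
collars [ 0.51813936 -0.12917548  0.022     ] [[0.5293, -0.0779, 0.022], [0.567, -0.1484, 0.022], [0.5065, -0.1803, 0.022], [0.4698, -0.11, 0.022]] [np.float64(28.32161856551662), np.float64(-61.85115055954662), np.float64(-152.21047837614768), np.float64(117.51364419340126)]
```

Request:
send_rows(plan=[[[10,33,0,0,-1],[10,33,0,0,-1],[10,33,0,0,-1],[10,33,0,0,-1],[11,33,0,0,-1],[11,34,0,0,-1],[0,0,0,-7.5,-1],[0,0,0,-7.5,-1]]])

```text
time: 6.65
eef_pos: [0.5179, -0.1313, 0.2564]
eef_rot: [0.993, 0.119, -0.001, 0.001]
ft_force: [-0.8, 0.4, -0.6]
opening: 1.001
grasp_force: 0.0
```

Request:
send_rows(plan=[[[0,0,20,-7.5,-1],[0,0,30,-7,-1],[0,0,30,0,-1],[0,0,30,0,-1],[0,0,0,0,-1]]])

```text
time: 7.15
eef_pos: [0.515, -0.1292, 0.1433]
eef_rot: [0.97, 0.242, -0.004, -0.001]
ft_force: [-0.6, 0.2, -0.2]
opening: 0.999
grasp_force: 0.0
```

```bash
cat > st.py <<'E'
from h import *
import sys
s=state();M=R.from_quat(s['eef_rot']).as_matrix();y=M[:,1];print(s['time'],s['eef_pos'].round(4),'yang',np.degrees(np.arctan2(y[1],y[0])).round(2),'tilt',M[2].round(4),s['joints'].round(2),s['ft_force'].round(1),s['opening'],s['grasp_force'])
t=np.array([float(sys.argv[1]),float(sys.argv[2]),s['eef_pos'][2]])-s['eef_pos'];print('tool delta mm',(M.T@t*1000).round(1))
E
python3 st.py .5182 -.129
```

```text
7.15 [ 0.515  -0.1292  0.1433] yang -62.02 tilt [-0.0079 -0.0043 -1.    ] [-0.15  0.41  0.4   1.99 -0.22  0.8  -0.7 ] [-0.6  0.2 -0.2] 0.9993067268649216 0.0
tool delta mm [ 3.   1.3 -0. ]
```

Request:
send_rows(plan=[[[3,1,30,0,-1],[0,0,30,0,-1],[0,0,25,0,-1],[0,0,11,0,-0.4],[0,0,0,0,0],[0,0,0,0,0.5],[0,0,0,0,1],[0,0,0,0,1]]], grip_force=35)

```text
time: 7.95
eef_pos: [0.5216, -0.129, 0.0528]
eef_rot: [0.97, 0.242, 0.001, 0.0]
ft_force: [-0.1, -1.0, 0.4]
opening: 0.587
grasp_force: 0.0
```

```bash
python3 st.py .5182 -.129
```

```text
7.95 [ 0.5216 -0.129   0.0528] yang -62.0 tilt [ 0.0019  0.0012 -1.    ] [-0.09  0.56  0.34  2.02 -0.31  0.61 -0.62] [-0.1 -1.   0.4] 0.5872531736391349 0.0
tool delta mm [-3.  -1.6 -0. ]
```

Request:
send_rows(plan=[[[-3,-1.5,5,0,0.2],[0,0,0,0,0.5],[0,0,0,0,1],[0,0,0,0,1],[0,0,0,0,1],[0,0,0,0,1],[0,0,0,0,1]]])

```text
time: 8.65
eef_pos: [0.5176, -0.1292, 0.0467]
eef_rot: [0.97, 0.242, 0.0, 0.0]
ft_force: [-0.2, -0.6, -0.8]
opening: 0.237
grasp_force: 35.0
```

```bash
python3 st.py .5182 -.129
```

```text
8.65 [ 0.5176 -0.1292  0.0467] yang -62.01 tilt [ 2.e-04  5.e-04 -1.e+00] [-0.08  0.57  0.33  2.03 -0.32  0.6  -0.62] [-0.2 -0.6 -0.8] 0.23724674069749924 35.00002920627594
tool delta mm [0.6 0.1 0. ]
```

Request:
send_rows(plan=[[[0,0,-20,0,1],[0,0,-35,0,1],[0,0,-35,0,1],[0,0,-30,7.5,1],[0,0,0,7.5,1],[0,0,0,7.5,1],[0,0,0,8,1],[0,0,0,0,1]]], grip_force=50)

```text
time: 9.45
eef_pos: [0.5169, -0.1286, 0.1662]
eef_rot: [1.0, -0.022, -0.001, 0.0]
ft_force: [-1.0, 1.0, -2.8]
opening: 0.237
grasp_force: 50.0
```

Request:
send_rows(plan=[[[-1,-40,0,0,1],[-1,-40,0,0,1],[-1,-40,0,0,1],[-1,-40,0,0,1],[-1,-40,0,0,1],[-1,-40,0,0,1],[-1,-40,0,0,1],[-1,-40,0,0,1]]])

```text
time: 10.25
eef_pos: [0.5228, 0.1927, 0.1663]
eef_rot: [1.0, -0.02, -0.0, 0.0]
ft_force: [0.2, 0.2, -1.8]
opening: 0.237
grasp_force: 50.0
```

```bash
python3 st.py .5175 .2098
```

```text
10.25 [0.5228 0.1927 0.1663] yang -92.28 tilt [-7.e-04  2.e-04 -1.e+00] [-0.78  0.42  0.46  1.92 -0.24  0.86 -1.81] [ 0.2  0.2 -1.8] 0.23716082898516608 49.998223185539246
tool delta mm [ -6.  -16.9   0. ]
```

Request:
send_rows(plan=[[[-3,-8,10,0,1],[-3,-8.5,10,0,1],[0,0,10,0,1],[0,0,10,0,1],[0,0,0,0,1],[0,0,0,0,1]]])

```text
time: 10.85
eef_pos: [0.5184, 0.2064, 0.1264]
eef_rot: [1.0, -0.023, -0.0, 0.0]
ft_force: [0.0, 0.2, -2.1]
opening: 0.235
grasp_force: 50.0
```

```bash
python3 st.py .5175 .2098
python3 - <<'E'
from h import *
import pickle
c=cam('wrist');im,d=snapshot('wrist');np.savez('w3.npz',im=im,d=d,P=cloud(c,d))
pickle.dump(c,open('w3.pkl','wb'))
cv2.imwrite('pics/w3.png',cv2.resize(im[:,:,::-1],(800,600),interpolation=cv2.INTER_CUBIC))
E
```

```text
10.85 [0.5184 0.2064 0.1264] yang -92.61 tilt [-3.e-04  8.e-04 -1.e+00] [-0.78  0.48  0.43  1.94 -0.28  0.78 -1.81] [ 0.   0.2 -2.1] 0.2346250284588594 49.99921202659607
tool delta mm [-1.  -3.4 -0. ]
```

View pics/w3.png

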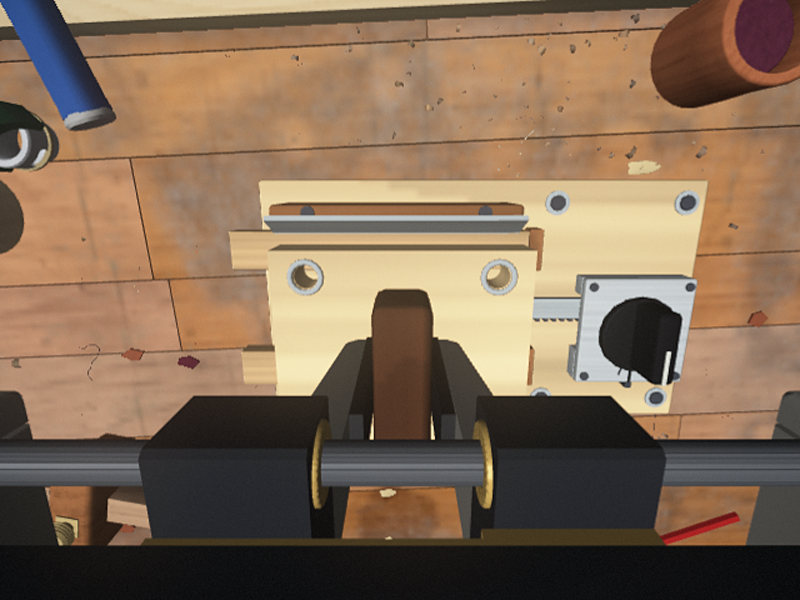

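Run:
```python
from h import *
import pickle
c=pickle.load(open('w3.pkl','rb'))
B=lambda *p:np.array(p,float)/1.25
ang=lambda v:np.degrees(np.arctan2(v[1],v[0]))
g=onz(c,B((305,277),(500,277)),.1014);print(g,np.linalg.norm(g[0]-g[1]),'yaxis',ang(g[0]-g[1]))
e=onz(c,B((269,249),(535,248)),.0997);print(e,np.linalg.norm(e[0]-e[1]),ang(e[0]-e[1]))
a=np.radians(ang(e[0]-e[1])-90);x=np.array([np.cos(a),np.sin(a)])
print('centre',g.mean(0)[:2]-.0342*x,e.mean(0)[:2]-.045*x)
P=np.load('w3.npz')['P']
for q in ((240,250),(300,220),(240,215)):print(P[q[1],q[0]])
# jig re-measure: screws
S=onz(c,B((557,202),(687,202),(541,395),(655,397)),.02);print(S)
# lead-in edge of far cheek
l=onz(c,B((268,230),(528,230),(268,216),(524,216)),.067);print(l)
```

```text
[[0.5541249  0.24478887 0.1014    ]
 [0.55048591 0.16498924 0.1014    ]] 0.07988255840792112 yaxis 87.38903214042816
[[0.56604031 0.25864519 0.0997    ]
 [0.56151502 0.15053774 0.0997    ]] 0.10820211825306918 87.60304021257001
centre [0.51813533 0.20631939] [0.51881704 0.20647348]
[0.53872216 0.24878855 0.10002582]
[0.55321761 0.21624333 0.09924242]
[0.5550957  0.2500201  0.08711133]
[[0.57531677 0.11462185 0.02      ]
 [0.57192504 0.03973055 0.02      ]
 [0.45332258 0.11943793 0.02      ]
 [0.44850498 0.04546415 0.02      ]]
[[0.5709383  0.26830827 0.067     ]
 [0.56527372 0.14426467 0.067     ]
 [0.57749118 0.26749289 0.067     ]
 [0.57195618 0.14634311 0.067     ]]
```

Request:
send_rows(plan=[[[-1,-3.5,0,0,1],[0,0,8,0,1],[0,0,8,0,1],[0,0,6,0,1],[0,0,0,0,1],[0,0,0,0,1]]])

```text
time: 11.5
eef_pos: [0.5172, 0.2112, 0.1042]
eef_rot: [1.0, -0.022, -0.0, 0.0]
ft_force: [0.2, 0.6, -1.7]
opening: 0.235
grasp_force: 50.0
```

```bash
python3 st.py .5175 .2100
```

```text
11.5 [0.5172 0.2112 0.1042] yang -92.51 tilt [-4.e-04  5.e-04 -1.e+00] [-0.78  0.51  0.42  1.95 -0.3   0.74 -1.8 ] [ 0.2  0.6 -1.7] 0.2353867249008987 49.999215602874756
tool delta mm [0.4 1.2 0. ]
```

Request:
send_rows(plan=[[[0.3,1,3,0,1],[0,0,3,0,1],[0,0,3,0,1],[0,0,2,0,1],[0,0,2,0,1],[0,0,0,0,1]]])

```text
time: 12.1
eef_pos: [0.5174, 0.2103, 0.0913]
eef_rot: [1.0, -0.022, -0.0, 0.0]
ft_force: [0.3, 0.4, -2.6]
opening: 0.236
grasp_force: 50.0
```

```bash
python3 st.py .5175 .2100
```

```text
12.1 [0.5174 0.2103 0.0913] yang -92.51 tilt [-4.e-04  3.e-04 -1.e+00] [-0.76  0.53  0.41  1.96 -0.31  0.72 -1.79] [ 0.3  0.4 -2.6] 0.23630863291634754 49.99925136566162
tool delta mm [0.1 0.2 0. ]
```

Request:
send_rows(plan=[[[0,0,2,0,1],[0,0,2,0,1],[0,0,2,0,1],[0,0,2,0,1],[0,0,0,0,1],[0,0,0,0,1]]])

```text
time: 12.7
eef_pos: [0.5175, 0.2103, 0.0835]
eef_rot: [1.0, -0.022, -0.0, 0.0]
ft_force: [0.3, 0.4, -1.9]
opening: 0.24
grasp_force: 50.0
```

```bash
python3 st.py .5175 .2100
```

```text
12.7 [0.5175 0.2103 0.0835] yang -92.51 tilt [-0.e+00  1.e-04 -1.e+00] [-0.76  0.54  0.4   1.96 -0.32  0.7  -1.78] [ 0.3  0.4 -1.9] 0.2396530660826366 49.99924421310425
tool delta mm [-0.   0.3  0. ]
```

Next I'll press down onto the rails.

Request:
send_rows(plan=[[[0,0,2,0,1],[0,0,2,0,1],[0,0,2,0,1],[0,0,1.5,0,1],[0,0,0,0,1],[0,0,0,0,1]]])

```text
time: 13.3
eef_pos: [0.5179, 0.2105, 0.0771]
eef_rot: [1.0, -0.022, 0.0, -0.0]
ft_force: [-2.2, -1.4, 9.6]
opening: 0.237
grasp_force: 50.0
```

```bash
python3 st.py .5175 .2100
```

```text
13.3 [0.5179 0.2105 0.0771] yang -92.51 tilt [ 4.e-04 -8.e-04 -1.e+00] [-0.75  0.55  0.4   1.96 -0.33  0.69 -1.77] [-2.2 -1.4  9.6] 0.2368913810059601 50.00322461128235
tool delta mm [-0.4  0.5 -0. ]
```

Request:
send_rows(plan=[[[0,0,1,0,1],[0,0,1,0,1],[0,0,1,0,1],[0,0,0,0,1],[0,0,0,0,1]]])

```text
time: 13.8
eef_pos: [0.5179, 0.2104, 0.0766]
eef_rot: [1.0, -0.022, -0.0, -0.001]
ft_force: [-9.9, -3.4, 30.5]
opening: 0.234
grasp_force: 50.0
```

```bash
python3 st.py .5175 .2100
python3 - <<'E'
from h import *
im,d=snapshot('wrist');cv2.imwrite('pics/w4.png',cv2.resize(im[:,:,::-1],(800,600),interpolation=cv2.INTER_CUBIC))
E
```

```text
13.8 [0.5179 0.2104 0.0766] yang -92.51 tilt [-4.0e-04 -2.1e-03 -1.0e+00] [-0.75  0.55  0.39  1.96 -0.33  0.69 -1.77] [-9.9 -3.4 30.5] 0.2339056345457199 50.02582669258118
tool delta mm [-0.4  0.4 -0. ]
```

View pics/w4.png

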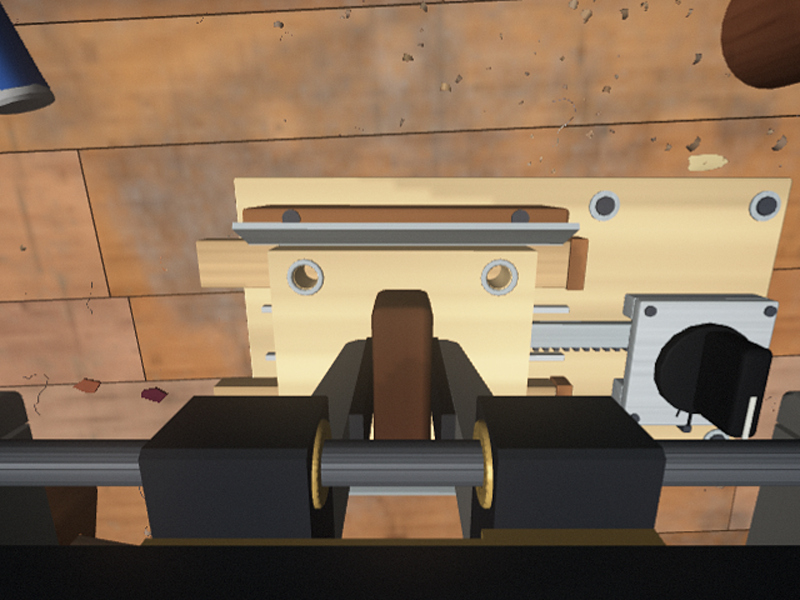

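The plate lies flat between the cheeks, with its collars at (305,277) and (500,277). It stopped hard at rail height under about 30 N, and the dial hasn't visibly moved. I'll hand in.

```bash
python3 -c "
from station import *
print(finish_job())"
```

```text
the job is handed in; nothing more can be done
None
```

I handed the job in with the pointer on the long index mark and the plate on the pin, held flat on the rails at about 30 N; the run took about 14 s, I kept the arm clear of the cup, sanding block, gauge and tape, and the hand-in returned no verdict.

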